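# Release the capped bottle from the bottle clamp and stand it in the tote

## Robot

A 6-joint arm with a two-finger parallel gripper is mounted at the origin on the work surface. World frame = base frame: x ahead of the robot, y to its left, z up, the work surface at z = 0. Lengths are in m, angles in degrees, forces in N, time in s.
With the tool pointing down it reaches from about 0.35 to 0.725 m from the base axis. Payload 6 kg.
Tool frame: the origin (TCP) lies where the fingers leave the gripper's body, on its centre line; the fingertips stand 73 mm ahead of it and the grasp point (between the pads) lies 54 mm ahead of it; z points along the fingers, y is the direction in which the jaws open and shut (so a half turn about z gives the same grasp; the last joint's range is limited). The gripper opens to 85 mm and grips with 20 to 120 N. Pads are 22 mm wide; open, the fingers measure 114 mm over their backs; the gripper's body (76 mm by 85 mm) begins 54 mm behind the grasp point. The pads swing forward as they close: fully open they stand 13 mm farther back than shut.
Start: joints at [95.037, 2.303, 4.859, 0, -92.561, -19.12], TCP at [0.146, 0.582, 0.304] pointing down, gripper open.
Joint ranges: [-146.85, 146.85], [-73.84, 115.35], [-62.03, 85.46], [-188.31, 113.3], [-161.28, -10.13], [-171.36, 171.36]. Speed limits (degrees/s): [147.25, 147.25, 172.46, 180, 180, 180].

## Interface

Orientations are given as a 3x3 rotation matrix whose columns are the frame's x, y, z axes.
In Python, from cell import manip gives the robot as it stands.
- The arm moves only by the shell command python3 -m creep 'ROWS' [FORCE]. ROWS is JSON, one flat list of numbers, 7 for each row, row after row: the turn, a rotation vector about the world's x, y, z in rad, then the shift along the world's x, y, z in cm, then the opening, from -1 (shut) to 1 (fully open). A call has exactly 8 rows; each row is the pose to reach, as a shift and turn from the pose measured when the call began; what a row does not reach only later rows make up. A row lasts 1/10 s, in which the tool goes at most 50 mm and 8.59 degrees, less where a joint would pass 70% of its speed; a pose out of reach is approached as far as the arm can. A call with a gripper value outside its range is refused whole. The fingers move at their own pace and stop on an object; FORCE is the grip in N (left out, the last holds). Time passes only in rows, so rows that repeat a pose let the fingers close, or fill a call up. It gives the time, the measured TCP pose, the force and the opening at its end, in the units of the state.
- manip.read_state(): the state, without advancing time (a new reading comes with each control period).
- manip.camera(name): name is "side" or "top" or "wrist"; returns a dict with "frame" (480x640x3 uint8, red, green, blue), "range_z" (480x640 float32, m along the optical axis (not along the pixel's ray), 0 where there is no reading), "fov_y" (degrees; the focal length in pixels is half the picture's height over the tangent of half this angle, whatever the lens; pixels are square), "cx", "cy" (the principal point, pixels), "pose" (4x4, takes a point from camera to world coordinates); the wrist camera has in their place "T_tool_cam" (4x4, takes a point from camera to tool coordinates, whose origin is the TCP and whose axes are the flange's). Camera axes: x right, y down, z forward; pixel columns grow to the right and rows downward; lengths in m; the calibration is good to about 2 mm. The wrist camera is an equidistant fisheye: a pixel r from the principal point sees the ray r / f radians off the axis. A picture is of the moment at which its call begins: read the wrist's pose just before it.
- manip.finish_job(): hands the job in, once; it reports no verdict.
The state is a dict: "time": time; "qpos": joint angles; "qvel": joint speeds; "tau": joint torques, N m; "position": TCP position; "eef_rot": TCP orientation; "wrist_force": force on the tool from outside, world axes, zero at the start; "torque": the same for the moment, N m; "opening": finger opening in m.
Only numpy, scipy, OpenCV 4.12 (cv2) and the standard library are available. Lean on these libraries where they do the work, as an engineer would, in place of code of your own. Each camera call takes 0.05 s, during which the arm holds its last target.

## Task

The bottle in the capping clamp is finished: throw the clamp's red lever all the way back so that the sliding jaw opens, and only then lift the bottle out. Set it down gently, upright, on the floor of the blue tote with the other finished bottles. Leave the lever back and the clamp open for the next bottle, do not knock the bottles in the tote over, and leave the carton and the cap tightener on the table where they lie.

Things in the scene. Friction and masses are not known exactly. Their poses are not given: they have to be found in the camera images.
- clamp: Bottle clamp bolted to the table: aluminium plate 310 x 120 x 12 mm; along it a fixed white V-block (-x end), the bottle's seat, a sliding white V-jaw, a steel toggle clamp with red lever (+x end). Block and jaw are 84 mm wide, tops 60 mm above the table. Origin: centre of the plate's underside; x: the way the jaw opens and the lever swings back, within 0.45 rad of the robot's left; z up.
- seat (a point): Point on the base plate's top (12 mm above the table) on the axis of the clamped bottle: 85 mm from the clamp's origin towards -x of the clamp. Axes as the clamp's.
- jaw_top (a point): Centre of the sliding jaw block's top (60 mm above the table); moves with the jaw. The jaw block is 34 mm long (x) and carries black rubber V pads that press the bottle against the fixed block with about 40 N (sprung: they follow the first 4 mm of opening).
- jaw (a joint): How far the jaw has slid open, m: 0 clamped, 0.0257 fully open. It is moved only by the lever's linkage: at 0 the toggle is on dead centre and the jaw cannot be pushed open directly.
- lever (a joint): Angle of the red lever, rad. 0: clamped, standing up, leaning 12 degrees from vertical towards the bottle. Grows as it swings back, away from the bottle (clamp +x) and down, to 1.57 at the stop, 12 degrees above level. Jaw opening: 4 mm at 0.5 rad, 13 mm at 1.0, 20 mm at 1.3. Takes 2 to 5 N at the grip; snaps by itself from about 0.15 to 0.5 rad, else stays where left.
- lever_pivot (a point): The lever's hinge axis (which lies along y of the clamp): 122 mm from the clamp's origin towards +x, 40 mm above the table. Fixed; axes as the clamp's.
- lever_grip (a point): Point on the lever's centre line 85 mm from the hinge axis, in the red grip; turns with the lever. The grip is a round red bar 20 mm thick from 36 to 113 mm from the axis.
- bottle: The finished bottle, held in the clamp: amber, body 58 mm in diameter, 150 mm tall, 0.2 to 0.4 kg; its top 27 mm is a white ribbed screw cap 40 mm in diameter. Origin: centre of its underside; z along its axis, up. In the clamp its underside is 12 mm above the table, so the cap is at 135 to 162 mm, free all round.
- tote: Blue open tote fixed to the table, outside 260 (x) x 180 (y) x 60 mm high, walls and floor 5 mm. Origin: centre of its underside; z up. Two finished bottles stand side by side in its +x half (x about 75 mm, y about plus and minus 42 mm); the -x half is empty.
- done_a: Finished bottle standing in the tote, same as the one in the clamp. Origin: centre of its underside.
- done_b: The other finished bottle standing in the tote. Origin: centre of its underside.
- carton: White medicine carton with a red band lying on the table beyond the work, 75 x 150 x 48 mm high; loose. Origin: centre of its underside.
- tightener: Hand cap tightener lying on the table beyond the work: grey cup 50 mm in diameter on a shank with a blue T-bar, about 100 mm long; loose. Origin: under its middle, on the table.

How it is judged (in metres and radians):
On the way, in this order (a step that is already met when the one before it is completed fails the run):
1. the lever is thrown back and the jaw is open while the bottle still stands upright in its seat (value of joint lever above 1.35 rad and value of joint jaw above 0.02 m and distance between bottle and seat below 0.02 m and angle between bottle's own z axis and vertical below 0.15 rad), for 0.2 s.
2. the bottle is lifted straight out, clear above the jaws (height (world z) of bottle above 0.065 m and angle between bottle's own z axis and vertical below 0.6 rad).
At the end, for the whole second after the job is handed in: The bottle stands on the floor of the tote, upright within 0.1 rad, at rest and released; the lever is still back (beyond 1.25 of 1.57 rad), so that the jaw is open; the two other bottles stand upright in the tote (within 0.1 rad) (x of bottle in the frame of tote between -0.1 and 0.1 m and y of bottle in the frame of tote between -0.06 and 0.06 m and z of bottle in the frame of tote between 0 and 0.011 m and angle between each of bottle, done_a, done_b's own z axis and vertical below 0.1 rad and linear speed of bottle below 0.02 m/s and value of joint lever above 1.25 rad and z of each of done_a, done_b in the frame of tote below 0.011 m); the robot touches nothing.
It fails at once if a finished bottle in the tote is knocked over (tipped more than 0.4 rad) (angle between any of done_a, done_b's own z axis and vertical above 0.4 rad).
It fails at once if the bottle is dropped or banged down in the tote (reaches its floor faster than 0.45 m/s: a free fall of over 10 mm) (x of bottle in the frame of tote between -0.13 and 0.13 m and y of bottle in the frame of tote between -0.09 and 0.09 m and z of bottle in the frame of tote below 0.012 m and linear speed of bottle above 0.45 m/s).
It fails at once if the carton or the cap tightener is moved by more than 30 mm (distance of any of carton, tightener from where it was at the start of the episode above 0.03 m).
It also fails if it takes over 58 s, if anything falls off the work surface, if the arm or the gripper's body presses on something with over 40 N, if the wrist force passes 120 N, or if a joint passes its speed limit or range.

## Working session

There is one attempt and no reset: what is moved stays moved. The work goes in short steps, Python scripts to look and compute and a shell command to move; the robot and the scene stay as the last step left them, time stands still between calls to the robot, and variables do not carry over. Pictures are saved under pics/ and viewed, and the job is handed in when it is done.

```bash
ls; mkdir -p pics
python3 - <<'E'
from cell import manip
import cv2,numpy as np
s=manip.read_state();print(s)
for n in ("side","top","wrist"):
    c=manip.camera(n);np.savez(f"pics/{n}0.npz",**{k:np.array(v) for k,v in c.items()})
    cv2.imwrite(f"pics/{n}0.png",c["frame"][:,:,::-1]);print(n,c["fov_y"],c["cx"],c["cy"],np.round(c.get("pose",c.get("T_tool_cam")),4).tolist())
E
```

```text
pics
{'time': 0.0, 'qpos': array([ 9.50373023e+01,  2.33984456e+00,  4.80331648e+00, -2.80473752e-02,
       -9.25597984e+01, -1.91226440e+01]), 'qvel': array([-0.0134954 , -0.00097711, -0.0106504 ,  0.08808445,  0.0470833 ,
        0.02278835]), 'tau': array([ 6.19221282e-06, -3.68199635e+01,  3.47414231e+01,  6.93228140e+00,
       -5.40229157e-03,  8.04635420e-06]), 'position': array([0.1458435 , 0.58181293, 0.30287142]), 'eef_rot': array([[ 9.69939545e-01, -2.43345772e-01, -3.39523619e-04],
       [-2.43345993e-01, -9.69938028e-01, -1.71766389e-03],
       [ 8.86693764e-05,  1.74865185e-03, -9.99998467e-01]]), 'wrist_force': array([ 0.71801054, -0.93172032,  0.17678377]), 'torque': array([ 0.03243423,  0.00338237, -0.02315409]), 'opening': 0.0856680102436293}
side 53.770144959294704 327.4057106699801 238.43553190978014 [[-0.878, -0.2484, 0.4091, 0.281], [-0.4786, 0.4515, -0.753, 0.6249], [0.0023, -0.857, -0.5153, 0.5427], [0.0, 0.0, 0.0, 1.0]]
top 55.98952026927496 315.7269551546347 241.32749075818066 [[0.0043, -0.9839, 0.1786, 0.4445], [-0.9998, -0.0074, -0.0168, 0.0331], [0.0178, -0.1785, -0.9838, 0.9566], [0.0, 0.0, 0.0, 1.0]]
wrist 65.70646984690485 319.28539132989806 245.96474947692926 [[0.0001, -0.9451, -0.3269, 0.0837], [1.0, 0.0001, -0.0001, 0.0005], [0.0001, -0.3269, 0.9451, -0.0694], [0.0, 0.0, 0.0, 1.0]]
```

View pics/side0.png

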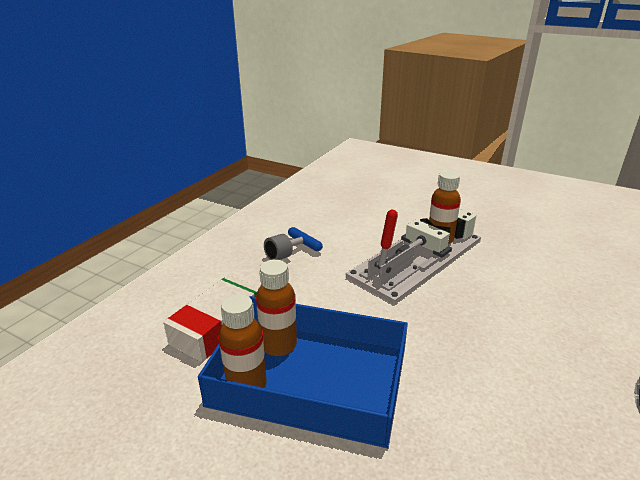

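View pics/top0.png

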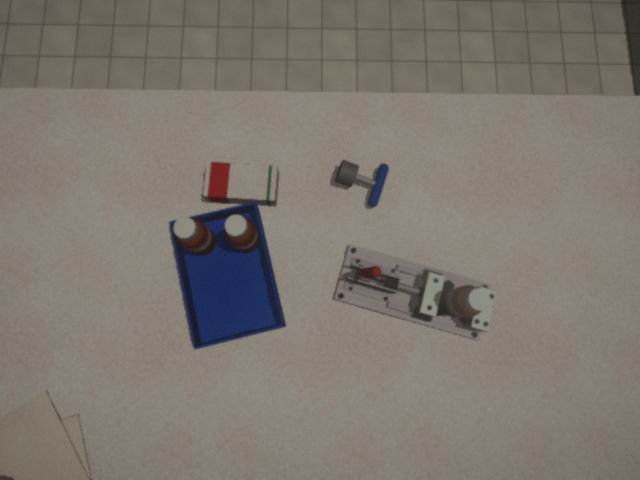

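View pics/wrist0.png

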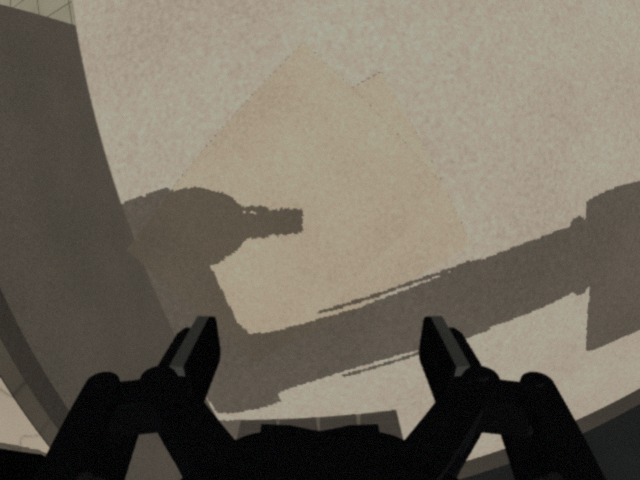

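The side picture shows the lever's red grip at (389,228), the clamped bottle at (446,205) and the tote at (310,380). In the top picture the clamp plate spans (335,300) to (493,300), its cap is near (481,300), the tote corners are about (170,222), (258,206), (284,325), (196,347), and the two done caps are at (185,229) and (236,225). The wrist picture shows bare table only.

```bash
cat > h.py <<'E'
import numpy as np,cv2
def load(n): 
    d=np.load(f"pics/{n}.npz");return {k:d[k] for k in d}
def f(c): return 240/np.tan(np.radians(float(c["fov_y"]))/2)
def cloud(c):
    v,u=np.mgrid[0:480,0:640];z=c["range_z"];F=f(c)
    P=np.stack([(u-c["cx"])/F*z,(v-c["cy"])/F*z,z],-1)
    return P@c["pose"][:3,:3].T+c["pose"][:3,3]
E
python3 - <<'E'
from h import *
for n in("top0","side0"):
    c=load(n);P=cloud(c);hsv=cv2.cvtColor(c["frame"],cv2.COLOR_RGB2HSV);ok=c["range_z"]>0
    H,S,V=[hsv[...,i].astype(int) for i in range(3)];X,Y,Z=[P[...,i] for i in range(3)]
    box=ok&(X>.2)&(X<.8)&(abs(Y)<.5)
    print(n,"table z",np.median(Z[box&(Z<.01)]))
    # tote rim
    blue=box&(H>105)&(H<128)&(S>120)&(Z>.05)&(Z<.07)&(Y>.1)
    r=cv2.minAreaRect((P[...,:2][blue]*1000).astype(np.float32));print("tote rim",r,blue.sum(),np.median(Z[blue]))
    # caps: white, high
    m=(box&(S<70)&(V>90)&(Z>.12)&(Z<.18)).astype(np.uint8)
    k,l,st,ce=cv2.connectedComponentsWithStats(m)
    for i in range(1,k):
        if st[i,4]>40:
            q=P[l==i];t=q[q[:,2]>np.percentile(q[:,2],95)-.004];print("cap",ce[i],st[i,4],cv2.minEnclosingCircle((t[:,:2]*1000).astype(np.float32)),np.percentile(q[:,2],95),len(t))
    red=box&((H<6)|(H>174))&(S>170)&(Z>.05)&(abs(Y)<.12)&(Y>-.06)
    q=P[red];print("red",len(q),q.min(0),q.max(0),q.mean(0))
    w=box&(S<70)&(V>80)&(abs(Z-.06)<.005)&(Y<.1)
    k,l,st,ce=cv2.connectedComponentsWithStats(w.astype(np.uint8))
    for i in range(1,k):
        if st[i,4]>60: print("block",ce[i],st[i,4],cv2.minAreaRect((P[...,:2][l==i]*1000).astype(np.float32)))
    pl=box&(abs(Z-.012)<.004)&(S<60)&(Y<.12)&(X>.2)&(X<.6)
    m=cv2.morphologyEx(pl.astype(np.uint8),cv2.MORPH_OPEN,np.ones((3,3)))
    k,l,st,ce=cv2.connectedComponentsWithStats(m);
    pts=np.concatenate([P[...,:2][l==i] for i in range(1,k) if st[i,4]>150]);print("plate",cv2.minAreaRect((pts*1000).astype(np.float32)),len(pts))
E
```

```text
top0 table z 0.0003661465790759655
tote rim ((542.7526245117188, 197.05137634277344), (256.9417419433594, 178.3020782470703), 14.10611629486084) 754 0.059713753328494046
cap [235.2540107  224.93850267] 374 ((619.2667236328125, 166.24327087402344), 19.738040924072266) 0.15766311881832995 304
cap [184.11968085 227.18085106] 376 ((613.6409912109375, 257.9832763671875), 19.901098251342773) 0.157810371149993 317
cap [478.54320988 299.00493827] 405 ((487.7705078125, -267.748291015625), 20.047340393066406) 0.16389804276149617 371Traceback (most recent call last):
  File "<stdin>", line 17, in <module>
    return umr_minimum(a, axis, None, out, keepdims, initial, where)
ValueError: zero-size array to reduction operation minimum which has no identity
```

Run:
```python
from h import *
for n in("top0","side0"):
    c=load(n);P=cloud(c);hsv=cv2.cvtColor(c["frame"],cv2.COLOR_RGB2HSV);ok=c["range_z"]>0
    H,S,V=[hsv[...,i].astype(int) for i in range(3)];X,Y,Z=[P[...,i] for i in range(3)]
    box=ok&(X>.2)&(X<.8)&(abs(Y)<.5)
    print(n)
    red=box&((H<6)|(H>174))&(S>170)&(Z>.05)&(Y<.05)&(Y>-.2)
    q=P[red];print("red",len(q),np.round([q.min(0),q.max(0),q.mean(0)],4).tolist())
    for z in np.arange(.07,.17,.02):
        t=q[abs(q[:,2]-z)<.01]; 
        if len(t):print("  ",z,len(t),t.mean(0))
    w=box&(S<70)&(V>80)&(abs(Z-.06)<.006)&(Y<.1)&(Y>-.4)
    k,l,st,ce=cv2.connectedComponentsWithStats(w.astype(np.uint8))
    for i in range(1,k):
        if st[i,4]>60: print("block",ce[i],st[i,4],cv2.minAreaRect((P[...,:2][l==i]*1000).astype(np.float32)))
    pl=box&(abs(Z-.012)<.004)&(S<60)&(Y<.05)&(X>.35)&(X<.65)
    m=cv2.morphologyEx(pl.astype(np.uint8),cv2.MORPH_OPEN,np.ones((3,3)))
    k,l,st,ce=cv2.connectedComponentsWithStats(m);
    pts=[P[...,:2][l==i] for i in range(1,k) if st[i,4]>60]
    if pts: pts=np.concatenate(pts);print("plate",cv2.minAreaRect((pts*1000).astype(np.float32)),len(pts))
    for nm,m in(("carton",box&(Z>.035)&(Z<.06)&(X>.64)&(Y>.08)),("tight",box&(Z>.012)&(X>.6)&(Y<.06))):
        q=P[m];print(nm,len(q),np.round([q.min(0),q.max(0)],3).tolist()) if len(q) else 0
    m=box&(Z>.12)&(S<70); q=P[m&(Y<-.2)]; print("cap",q.mean(0) if len(q) else 0)
```

```text
top0
red 6 [[0.5354, -0.093, 0.1494], [0.5374, -0.0872, 0.1527], [0.5365, -0.0894, 0.1511]]
   0.15000000000000002 6 [ 0.53645549 -0.08943178  0.15112147]
block [431.72       293.79285714] 700 ((502.8680419921875, -214.16116333007812), (35.83517074584961, 84.05853271484375), 73.90508270263672)
block [484.45610278 313.03211991] 467 ((474.6846923828125, -314.98883056640625), (36.522090911865234, 84.14447021484375), 74.91607666015625)
plate ((510.9494323730469, -185.3339385986328), (308.84429931640625, 120.29673767089844), 74.31210327148438) 3285
carton 2918 [[0.64, 0.1, 0.035], [0.778, 0.314, 0.06]]
tight 1011 [[0.6, -0.138, 0.012], [0.79, -0.023, 0.056]]
cap [ 0.48769461 -0.26391031  0.15762694]
side0
red 378 [[0.5282, -0.0908, 0.0808], [0.5489, -0.065, 0.1517], [0.5373, -0.0768, 0.119]]
   0.09000000000000001 88 [ 0.53869523 -0.07093412  0.09182061]
   0.11000000000000001 106 [ 0.53771656 -0.07464298  0.1104864 ]
   0.13 107 [ 0.53663378 -0.07896962  0.13027239]
   0.15000000000000002 77 [ 0.53629517 -0.08361149  0.146138  ]
block [465.95555556 216.        ] 135 ((453.4687805175781, -306.200927734375), (39.93894958496094, 41.19477844238281), 76.57970428466797)
block [427.95804196 230.2027972 ] 429 ((502.7145690917969, -213.51321411132812), (39.11674880981445, 85.73546600341797), 72.72029876708984)
block [397.21875 256.09375] 96 ((521.3823852539062, -94.92469024658203), (104.61071014404297, 5.79478645324707), 74.74852752685547)
block [379.16176471 257.63235294] 68 ((549.578369140625, -65.83905792236328), (36.24111557006836, 21.933801651000977), 70.57127380371094)
plate ((509.6542053222656, -185.47634887695312), (313.0821228027344, 121.53846740722656), 74.06962585449219) 1920
carton 3034 [[0.64, 0.101, 0.035], [0.778, 0.317, 0.06]]
tight 1030 [[0.6, -0.133, 0.012], [0.79, -0.021, 0.055]]
cap [ 0.48509625 -0.2578398   0.15412202]
```

Estimates: the clamp origin is at (0.511, -0.185) with its x axis at 74.4° in the world. That puts the seat at (0.488, -0.267), which agrees with the cap, and the pivot at (0.544, -0.067). The tote is at (0.543, 0.197) with yaw 14.1°. The tool's y axis already lies along clamp x within 1.6°, so no turn is needed.

First I move above the gap between the jaw and the lever, with the fingers shut.

```bash
python3 -m creep '[0,0,0,2.3,-4.3,0,-1, 0,0,0,4.6,-8.6,0,-1, 0,0,0,7,-13,0,-1, 0,0,0,9.3,-17.3,0,-1, 0,0,0,11.6,-21.6,0,-1, 0,0,0,14,-26,0,-1, 0,0,0,16.3,-30.2,0,-1, 0,0,0,18.5,-34.5,0,-1]' 40
```

```text
time: 0.95
position: [0.3312, 0.235, 0.3031]
eef_rot: [[0.97, -0.243, 0.0], [-0.243, -0.97, -0.001], [0.0, 0.001, -1.0]]
wrist_force: [1.3, 1.1, -0.2]
opening: -0.0004
```

```bash
python3 -m creep '[0,0,0,2.4,-4.4,0,-1, 0,0,0,4.8,-8.8,0,-1, 0,0,0,7.2,-13.2,0,-1, 0,0,0,9.6,-17.6,0,-1, 0,0,0,12,-22,0,-1, 0,0,0,14.5,-26.5,0,-1, 0,0,0,17,-31,0,-1, 0,0,0,19.6,-36,0,-1]' 40
python3 -m creep '[0,0,0,0,0,-1,-1, 0,0,0,0,0,-2.5,-1, 0,0,0,0,0,-4,-1, 0,0,0,0,0,-5.5,-1, 0,0,0,0,0,-6.5,-1, 0,0,0,0,0,-6.5,-1, 0,0,0,0,0,-6.5,-1, 0,0,0,0,0,-6.5,-1]'
python3 - <<'E'
from cell import manip
import cv2,numpy as np
for n in ("side","top"):
    c=manip.camera(n);cv2.imwrite(f"pics/{n}1.png",c["frame"][:,:,::-1]);np.savez(f"pics/{n}1.npz",**{k:np.array(v) for k,v in c.items()})
E
```

```text
time: 1.75
position: [0.5223, -0.1169, 0.3028]
eef_rot: [[0.97, -0.243, -0.0], [-0.243, -0.97, -0.0], [0.0, 0.0, -1.0]]
wrist_force: [1.0, 1.3, 0.9]
opening: 0.0
time: 2.55
position: [0.5226, -0.1167, 0.2389]
eef_rot: [[0.97, -0.242, 0.002], [-0.242, -0.97, -0.001], [0.002, 0.0, -1.0]]
wrist_force: [1.2, -0.3, 0.3]
opening: 0.0001
```

View pics/side1.png

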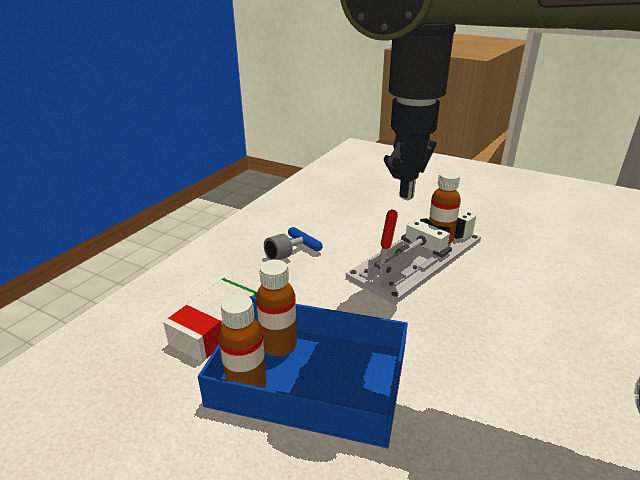

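The side picture shows the shut fingertips at (406,197), above and to the bottle side of the lever's top at (391,213). Next I shift back towards the bottle, then go down.

```bash
python3 -m creep '[0,0,0,0.3,-1.3,0,-1, 0,0,0,0.3,-1.3,0,-1, 0,0,0,0.3,-1.3,-1.5,-1, 0,0,0,0.3,-1.3,-3,-1, 0,0,0,0.3,-1.3,-4.2,-1, 0,0,0,0.3,-1.3,-5.1,-1, 0,0,0,0.3,-1.3,-5.1,-1, 0,0,0,0.3,-1.3,-5.1,-1]'
python3 - <<'E'
from cell import manip
import cv2,numpy as np
for n in ("side","wrist"):
    c=manip.camera(n);cv2.imwrite(f"pics/{n}2.png",c["frame"][:,:,::-1]) if n!="side" else cv2.imwrite(f"pics/{n}2.png",cv2.resize(c["frame"][120:320,300:540,::-1],None,fx=3,fy=3))
E
```

```text
time: 3.45
position: [0.5257, -0.1298, 0.1878]
eef_rot: [[0.97, -0.242, 0.001], [-0.242, -0.97, -0.001], [0.002, 0.0, -1.0]]
wrist_force: [-0.1, 0.4, 0.5]
opening: 0.0
```

View pics/side2.png

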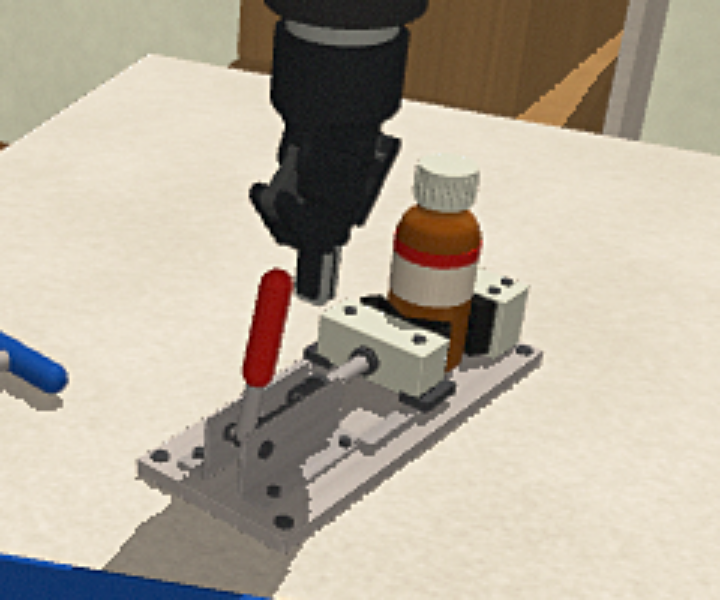

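View pics/wrist2.png

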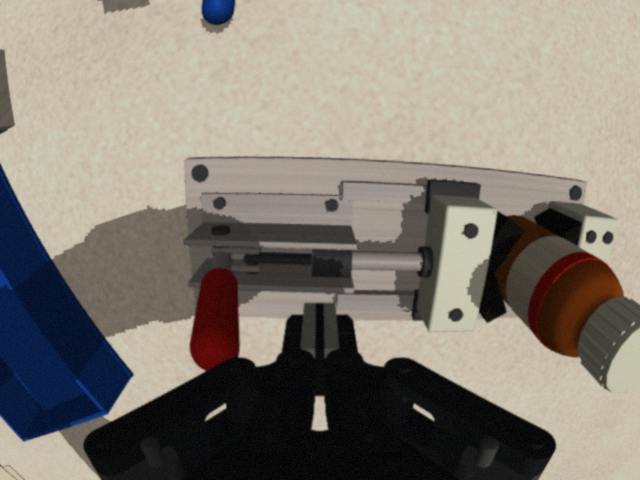

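The side and wrist pictures show the fingertips at (318,285) side and (320,330) wrist, between the jaw and the red lever. The knuckle links stick out sideways just above lever-top height. So I raise the tool 18 mm, so that the fingertips touch near the top of the grip, and push along clamp +x.

```bash
python3 -m creep '[0,0,0,0,0,1.8,-1, 0,0,0,0.4,1.4,1.8,-1, 0,0,0,0.7,2.4,1.8,-1, 0,0,0,0.9,3.4,1.8,-1, 0,0,0,1.2,4.3,1.8,-1, 0,0,0,1.5,5.3,1.8,-1, 0,0,0,1.75,6.2,1.8,-1, 0,0,0,1.75,6.2,1.8,-1]'
python3 - <<'E'
from cell import manip
import cv2,numpy as np
for n in ("side",):
    c=manip.camera(n);cv2.imwrite(f"pics/{n}3.png",cv2.resize(c["frame"][120:320,300:540,::-1],None,fx=3,fy=3))
E
```

```text
time: 4.35
position: [0.5436, -0.0666, 0.2061]
eef_rot: [[0.97, -0.241, 0.002], [-0.241, -0.97, -0.001], [0.002, 0.0, -1.0]]
wrist_force: [0.1, -0.6, -0.3]
opening: -0.0002
```

View pics/side3.png

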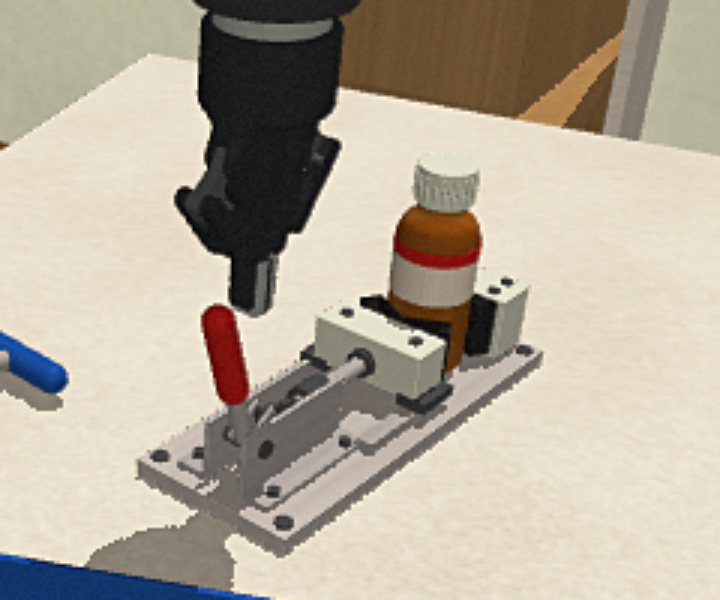

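The lever has snapped to about 0.5 rad, its top now at (217,315) in the crop. The bottle is undisturbed. I follow the arc down to the stop.

```bash
python3 -m creep '[0,0,0,0.36,1.3,-0.7,-1, 0,0,0,0.65,2.3,-1.4,-1, 0,0,0,0.86,3.1,-2.1,-1, 0,0,0,1.0,3.5,-2.7,-1, 0,0,0,1.1,3.95,-3.25,-1, 0,0,0,1.25,4.4,-3.8,-1, 0,0,0,1.36,4.85,-4.3,-1, 0,0,0,1.36,4.85,-4.3,-1]'
python3 -m creep '[0,0,0,0.1,0.4,-0.6,-1, 0,0,0,0.2,0.7,-1.2,-1, 0,0,0,0.25,0.9,-1.6,-1, 0,0,0,0.3,1.05,-1.9,-1, 0,0,0,0.3,1.1,-2.1,-1, 0,0,0,0.3,1.15,-2.25,-1, 0,0,0,0.3,1.15,-2.3,-1, 0,0,0,0.3,1.15,-2.3,-1]'
python3 - <<'E'
from cell import manip
import cv2,numpy as np
for n in ("side",):
    c=manip.camera(n);cv2.imwrite(f"pics/{n}4.png",cv2.resize(c["frame"][120:320,300:540,::-1],None,fx=3,fy=3))
E
```

```text
time: 5.2
position: [0.5568, -0.0182, 0.162]
eef_rot: [[0.97, -0.241, 0.001], [-0.241, -0.97, -0.001], [0.001, 0.0, -1.0]]
wrist_force: [-0.1, -1.0, 0.4]
opening: 0.0001
time: 6.0
position: [0.5597, -0.0067, 0.1389]
eef_rot: [[0.97, -0.241, 0.0], [-0.241, -0.97, -0.001], [0.0, 0.001, -1.0]]
wrist_force: [0.2, 0.3, -0.3]
opening: -0.0
```

View pics/side4.png

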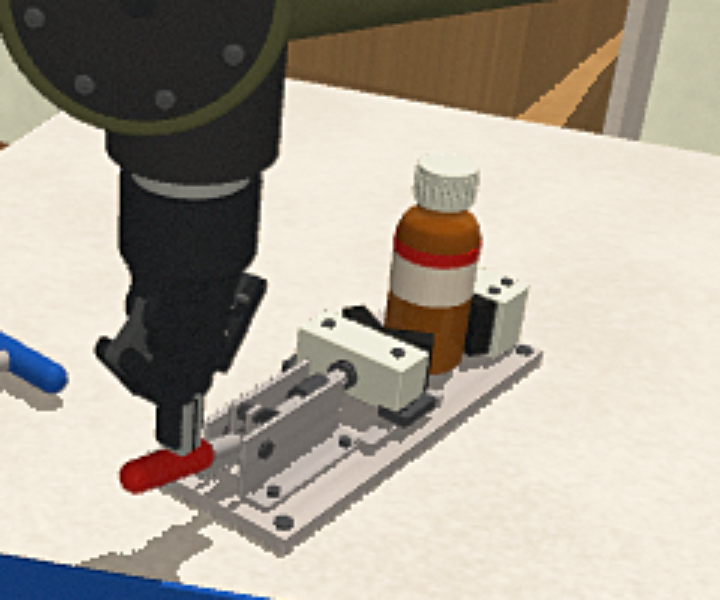

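The lever is nearly flat: its grip runs (125,475) to (210,455) and the jaw has slid open. No contact force reads yet. I push on a few mm until the stop is felt.

```bash
python3 -m creep '[0,0,0,0,0,-0.2,-1, 0,0,0,0,0,-0.3,-1, 0,0,0,0,0,-0.4,-1, 0,0,0,0,0,-0.5,-1, 0,0,0,0,0,-0.6,-1, 0,0,0,0,0,-0.6,-1, 0,0,0,0,0,-0.6,-1, 0,0,0,0,0,-0.6,-1]'
```

```text
time: 6.85
position: [0.5602, -0.0067, 0.1369]
eef_rot: [[0.971, -0.24, 0.003], [-0.24, -0.971, -0.001], [0.003, 0.0, -1.0]]
wrist_force: [-9.9, 3.4, 19.0]
opening: 0.0
```

The stop is reached (19 N). I go up with the lever left back, then over towards the bottle, opening the fingers.

```bash
python3 -m creep '[0,0,0,0,0,2,-1, 0,0,0,0,0,5,-1, 0,0,0,0,0,9,-1, 0,0,0,0,0,13,0, 0,0,0,-0.8,-3,14,1, 0,0,0,-1.7,-6,14,1, 0,0,0,-2.6,-9.5,14,1, 0,0,0,-3.6,-13,14,1]'
python3 - <<'E'
from cell import manip
import cv2,numpy as np
for n in ("side","top"):
    c=manip.camera(n);np.savez(f"pics/{n}5.npz",**{k:np.array(v) for k,v in c.items()});cv2.imwrite(f"pics/{n}5.png",cv2.resize(c["frame"][120:320,300:540,::-1],None,fx=3,fy=3))
from h import *
for n in("top5","side5"):
    c=load(n);P=cloud(c);hsv=cv2.cvtColor(c["frame"],cv2.COLOR_RGB2HSV);H,S,V=[hsv[...,i].astype(int) for i in range(3)];X,Y,Z=[P[...,i] for i in range(3)]
    red=(c["range_z"]>0)&(X>.45)&(X<.65)&((H<6)|(H>174))&(S>150)&(Z>.03)&(Z<.16)&(Y<.08)&(Y>-.2)
    q=P[red]
    x=(q[:,0]-.511)*.269+(q[:,1]+.185)*.963-.122
    print(n,len(q))
    if len(q)>20: print(np.polyfit(x,q[:,2],1),x.min(),x.max(),q[:,2].min(),q[:,2].max())
    w=(S<70)&(V>80)&(abs(Z-.06)<.006)&(Y<-.1)&(Y>-.27)&(X>.4)&(X<.6)
    q=P[w];
    if len(q)>50:print("jaw",len(q),np.median((q[:,0]-.511)*.269+(q[:,1]+.185)*.963))
E
```

```text
time: 7.65
position: [0.5235, -0.1377, 0.2766]
eef_rot: [[0.971, -0.24, 0.002], [-0.24, -0.971, -0.001], [0.003, -0.0, -1.0]]
wrist_force: [1.5, -0.6, 0.2]
opening: 0.0724
top5 0
jaw 282 -0.0063515575807033
side5 325
[0.1703327  0.04953362] 0.03936153799505193 0.11008286548362997 0.04723939739777483 0.07317649017122069
jaw 539 0.005168822659395144
```

View pics/side5.png

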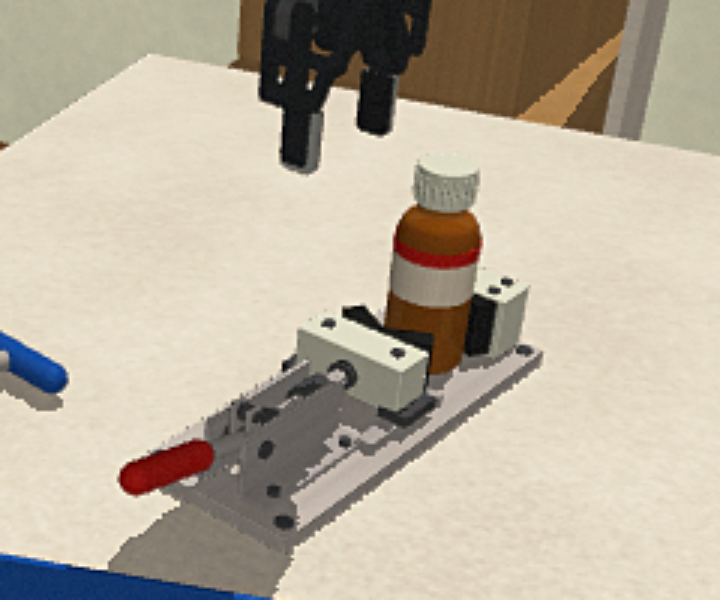

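The lever lies back, sloping 10–12° above level, which is its stop. The jaw has slid about 24 mm and the bottle still stands with its cap at (447,180) in the crop. Now I go over the cap and down.

```bash
python3 -m creep '[0,0,0,-0.9,-3.3,0,1, 0,0,0,-1.8,-6.6,0,1, 0,0,0,-2.7,-10,0,1, 0,0,0,-3.55,-12.9,0,1, 0,0,0,-3.55,-12.9,0,1, 0,0,0,-3.55,-12.9,-1.5,1, 0,0,0,-3.55,-12.9,-3,1, 0,0,0,-3.55,-12.9,-3,1]'
python3 - <<'E'
from cell import manip
import cv2,numpy as np
for n in ("side","wrist"):
    c=manip.camera(n);cv2.imwrite(f"pics/{n}6.png",c["frame"][:,:,::-1]) if n!="side" else cv2.imwrite(f"pics/{n}6.png",cv2.resize(c["frame"][120:320,300:540,::-1],None,fx=3,fy=3))
E
```

```text
time: 8.55
position: [0.4868, -0.2672, 0.2427]
eef_rot: [[0.97, -0.243, -0.003], [-0.243, -0.97, 0.001], [-0.003, -0.0, -1.0]]
wrist_force: [-0.5, 0.4, -0.6]
opening: 0.0855
```

View pics/side6.png

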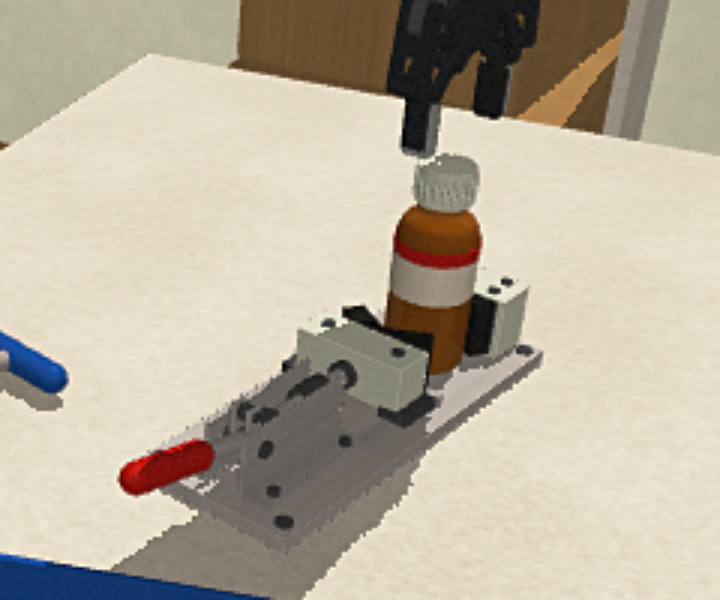

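View pics/wrist6.png

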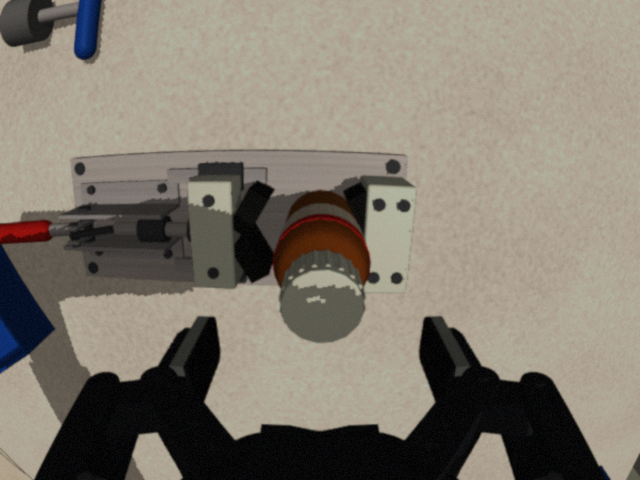

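The wrist picture shows the cap at (322,300), centred between the pads (about x 205 and 435). I go down and grip.

```bash
python3 -m creep '[0,0,0,0.1,0,-1.5,1, 0,0,0,0.1,0,-3,1, 0,0,0,0.1,0,-4.4,1, 0,0,0,0.1,0,-4.4,1, 0,0,0,0.1,0,-4.4,0, 0,0,0,0.1,0,-4.4,-1, 0,0,0,0.1,0,-4.4,-1, 0,0,0,0.1,0,-4.4,-1]' 45
python3 -m creep '[0,0,0,0,0,0,-1, 0,0,0,0,0,0,-1, 0,0,0,0,0,0,-1, 0,0,0,0,0,0.2,-1, 0,0,0,0,0,0.5,-1, 0,0,0,0,0,1,-1, 0,0,0,0,0,1.5,-1, 0,0,0,0,0,1.5,-1]' 45
python3 - <<'E'
from cell import manip
import cv2,numpy as np
for n in ("side",):
    c=manip.camera(n);cv2.imwrite(f"pics/{n}7.png",cv2.resize(c["frame"][120:320,300:540,::-1],None,fx=3,fy=3))
E
```

```text
time: 9.45
position: [0.4887, -0.2682, 0.2029]
eef_rot: [[0.97, -0.243, 0.002], [-0.243, -0.97, -0.002], [0.003, 0.001, -1.0]]
wrist_force: [-1.3, -0.5, 1.7]
opening: 0.0387
time: 10.25
position: [0.4889, -0.2683, 0.219]
eef_rot: [[0.97, -0.243, 0.003], [-0.243, -0.97, -0.002], [0.004, 0.002, -1.0]]
wrist_force: [0.0, 0.4, -3.0]
opening: 0.0389
```

View pics/side7.png

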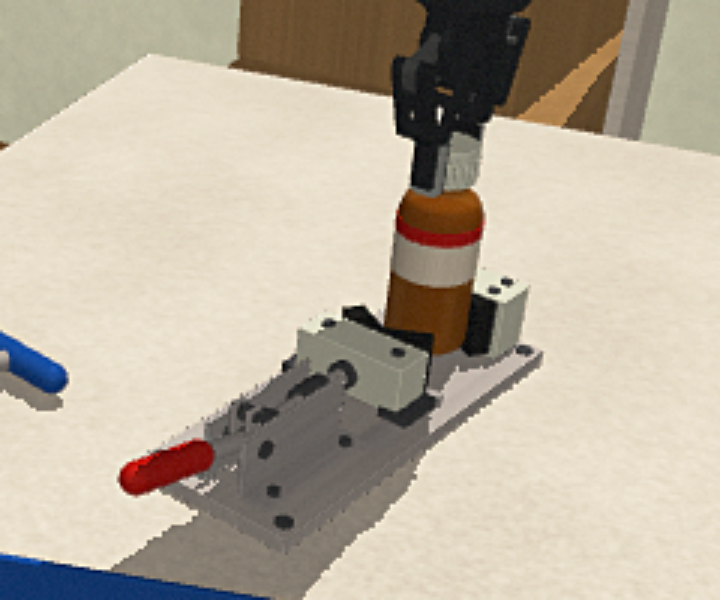

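The bottle is gripped (opening 39 mm, load 3 N) and rising straight. I lift it clear, then carry it smoothly to above the empty half of the tote at (0.480, 0.181).

```bash
python3 -m creep '[0,0,0,0,0,1,-1, 0,0,0,0,0,2.5,-1, 0,0,0,0,0,4,-1, 0,0,0,0,0,5.5,-1, 0,0,0,0,0,7,-1, 0,0,0,0,0,8.3,-1, 0,0,0,0,0,9,-1, 0,0,0,0,0,9,-1]' 45
python3 -m creep '[0,0,0,0,1,0,-1, 0,0,0,-0.1,3,0,-1, 0,0,0,-0.2,6,0,-1, 0,0,0,-0.2,9,0,-1, 0,0,0,-0.3,12,0,-1, 0,0,0,-0.3,15,0,-1, 0,0,0,-0.4,18,0,-1, 0,0,0,-0.4,21,0,-1]' 45
python3 -m creep '[0,0,0,-0.1,3,0,-1, 0,0,0,-0.1,6,0,-1, 0,0,0,-0.2,9,0,-1, 0,0,0,-0.2,12,0,-1, 0,0,0,-0.3,15,0,-1, 0,0,0,-0.3,17.5,0,-1, 0,0,0,-0.4,19,0,-1, 0,0,0,-0.4,20,0,-1]' 45
python3 - <<'E'
from cell import manip
import cv2,numpy as np
s=manip.read_state();print(s["position"])
for n in ("side",):
    c=manip.camera(n);cv2.imwrite(f"pics/{n}8.png",c["frame"][:,:,::-1]);np.savez(f"pics/{n}8.npz",**{k:np.array(v) for k,v in c.items()})
E
```

```text
time: 11.1
position: [0.4891, -0.2683, 0.3098]
eef_rot: [[0.97, -0.243, 0.005], [-0.243, -0.97, -0.003], [0.005, 0.001, -1.0]]
wrist_force: [0.2, 0.3, -3.1]
opening: 0.0387
time: 11.9
position: [0.4845, -0.0567, 0.3091]
eef_rot: [[0.97, -0.243, 0.004], [-0.243, -0.97, -0.003], [0.004, 0.002, -1.0]]
wrist_force: [0.9, 0.9, -3.1]
opening: 0.0385
time: 12.7
position: [0.48, 0.1445, 0.3084]
eef_rot: [[0.97, -0.241, 0.003], [-0.241, -0.97, -0.003], [0.003, 0.002, -1.0]]
wrist_force: [0.6, 0.5, -3.9]
opening: 0.0388
[0.4800007  0.14448213 0.30839845]
```

View pics/side8.png

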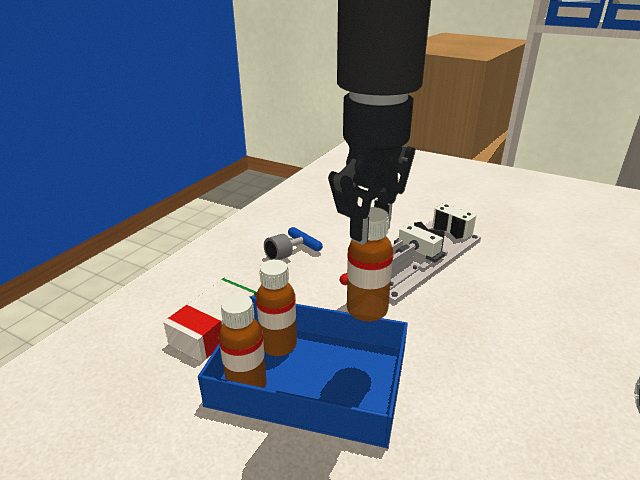

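The bottle hangs upright at (370,280), above the empty half. I move the last 36 mm across and go down part of the way.

```bash
python3 -m creep '[0,0,0,0,1.5,0,-1, 0,0,0,0,3,0,-1, 0,0,0,0,3.65,-1,-1, 0,0,0,0,3.65,-3,-1, 0,0,0,0,3.65,-5,-1, 0,0,0,0,3.65,-7,-1, 0,0,0,0,3.65,-8.5,-1, 0,0,0,0,3.65,-9.2,-1]' 45
python3 -m creep '[0,0,0,0,0,0,-1, 0,0,0,0,0,0,-1, 0,0,0,0,0,-0.3,-1, 0,0,0,0,0,-0.5,-1, 0,0,0,0,0,-0.7,-1, 0,0,0,0,0,-0.8,-1, 0,0,0,0,0,-1,-1, 0,0,0,0,0,-1,-1]' 45
python3 - <<'E'
from cell import manip
import cv2,numpy as np
s=manip.read_state();print(s["position"],s["wrist_force"])
for n in ("side",):
    c=manip.camera(n);cv2.imwrite(f"pics/{n}9.png",c["frame"][:,:,::-1])
E
```

```text
time: 13.55
position: [0.4796, 0.1812, 0.2141]
eef_rot: [[0.97, -0.241, 0.0], [-0.241, -0.97, -0.004], [0.001, 0.004, -1.0]]
wrist_force: [-0.4, 0.5, -3.6]
opening: 0.0388
time: 14.35
position: [0.4796, 0.1812, 0.2037]
eef_rot: [[0.97, -0.242, -0.0], [-0.242, -0.97, -0.004], [0.001, 0.004, -1.0]]
wrist_force: [0.3, 0.2, -4.2]
opening: 0.0388
[0.47955775 0.18117821 0.2037393 ] [ 0.34830784  0.15812481 -4.2004485 ]
```

View pics/side9.png

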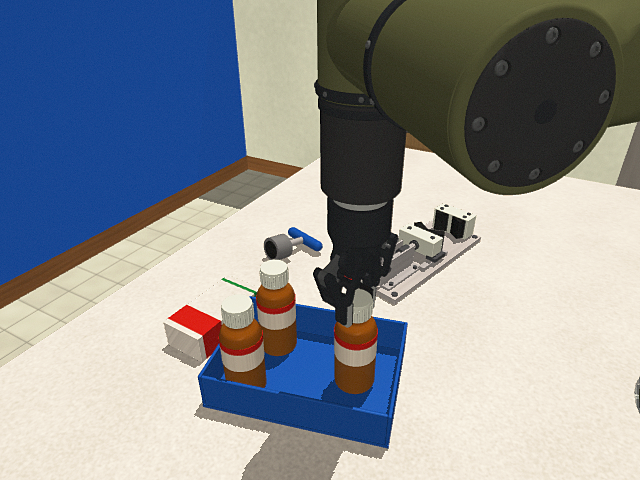

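The bottle is at (356,355), upright, and by force still just above the floor. I lower it slowly until the load comes off.

```bash
python3 -m creep '[0,0,0,0,0,-0.1,-1, 0,0,0,0,0,-0.2,-1, 0,0,0,0,0,-0.3,-1, 0,0,0,0,0,-0.4,-1, 0,0,0,0,0,-0.5,-1, 0,0,0,0,0,-0.5,-1, 0,0,0,0,0,-0.5,-1, 0,0,0,0,0,-0.5,-1]'
```

```text
time: 15.2
position: [0.4796, 0.1812, 0.199]
eef_rot: [[0.97, -0.241, 0.0], [-0.241, -0.97, -0.004], [0.001, 0.004, -1.0]]
wrist_force: [-0.7, 0.6, -3.5]
opening: 0.0388
```

```bash
python3 -m creep '[0,0,0,0,0,-0.1,-1, 0,0,0,0,0,-0.2,-1, 0,0,0,0,0,-0.3,-1, 0,0,0,0,0,-0.35,-1, 0,0,0,0,0,-0.35,-1, 0,0,0,0,0,-0.35,-1, 0,0,0,0,0,-0.35,-1, 0,0,0,0,0,-0.35,-1]'
```

```text
time: 16.0
position: [0.4798, 0.1811, 0.196]
eef_rot: [[0.97, -0.241, 0.001], [-0.241, -0.97, -0.004], [0.002, 0.004, -1.0]]
wrist_force: [-0.7, -1.5, 2.0]
opening: 0.0393
```

Contact: the load went from -3.5 to +2 N at TCP 0.196, as predicted for the floor. I release in place, then go straight up.

```bash
python3 -m creep '[0,0,0,0,0,0,0.2, 0,0,0,0,0,0,0.5, 0,0,0,0,0,0,1, 0,0,0,0,0,0,1, 0,0,0,0,0,0,1, 0,0,0,0,0,0,1, 0,0,0,0,0,0.5,1, 0,0,0,0,0,1,1]'
python3 -m creep '[0,0,0,0,0,1,1, 0,0,0,0,0,3,1, 0,0,0,0,0,5,1, 0,0,0,0,0,8,1, 0,0,0,0,0,11,1, 0,0,0,0,0,13,1, 0,0,0,0,0,14,1, 0,0,0,0,0,14,1]'
python3 - <<'E'
from cell import manip
import cv2,numpy as np
for n in ("side","top"):
    c=manip.camera(n);cv2.imwrite(f"pics/{n}10.png",c["frame"][:,:,::-1]);np.savez(f"pics/{n}10.npz",**{k:np.array(v) for k,v in c.items()})
from h import *
c=load("side10");P=cloud(c);hsv=cv2.cvtColor(c["frame"],cv2.COLOR_RGB2HSV);H,S,V=[hsv[...,i].astype(int) for i in range(3)]
X,Y,Z=[P[...,i] for i in range(3)]
m=((S<70)&(V>90)&(Z>.13)&(Z<.17)&(X>.4)&(X<.7)&(Y>.1)&(Y<.3)).astype(np.uint8)
k,l,st,ce=cv2.connectedComponentsWithStats(m)
for i in range(1,k):
    if st[i,4]>40:
        q=P[l==i];t=q[q[:,2]>np.percentile(q[:,2],95)-.005];print("cap",ce[i],st[i,4],cv2.minEnclosingCircle((t[:,:2]*1000).astype(np.float32)),np.percentile(q[:,2],95))
red=(X>.45)&(X<.65)&((H<6)|(H>174))&(S>150)&(Z>.03)&(Z<.16)&(Y<.08)&(Y>-.2)
q=P[red];x=(q[:,0]-.511)*.269+(q[:,1]+.185)*.963-.122;print("lever",len(q),np.polyfit(x,q[:,2],1))
E
```

```text
time: 16.8
position: [0.4798, 0.1811, 0.2065]
eef_rot: [[0.97, -0.241, 0.001], [-0.241, -0.97, -0.004], [0.002, 0.004, -1.0]]
wrist_force: [-0.5, 0.4, 0.4]
opening: 0.0856
time: 17.6
position: [0.4801, 0.1812, 0.3482]
eef_rot: [[0.97, -0.242, 0.003], [-0.242, -0.97, -0.003], [0.004, 0.002, -1.0]]
wrist_force: [-0.5, 0.2, -0.2]
opening: 0.0852
cap [273.82970027 273.92915531] 734 ((618.1514282226562, 167.0928192138672), 20.93050765991211) 0.15673673283061484
cap [356.75215517 309.58943966] 928 ((477.65643310546875, 182.24476623535156), 20.78120994567871) 0.1566991852903243
cap [237.10392365 310.91728526] 943 ((613.0654907226562, 258.9113464355469), 20.632204055786133) 0.15677760799554938
lever 324 [0.16893484 0.04966879]
```

View pics/side10.png

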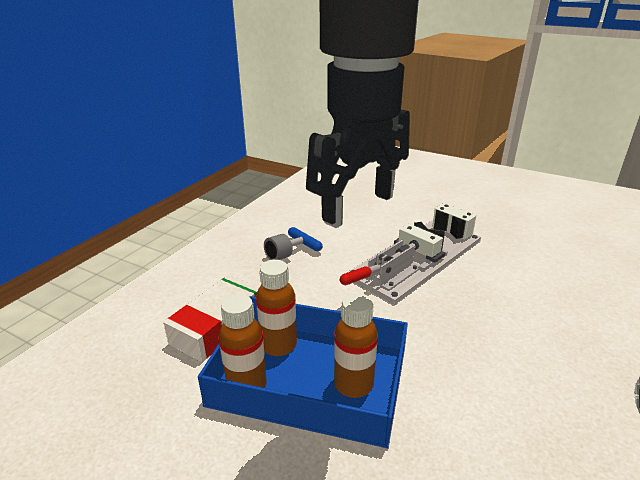

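View pics/top10.png

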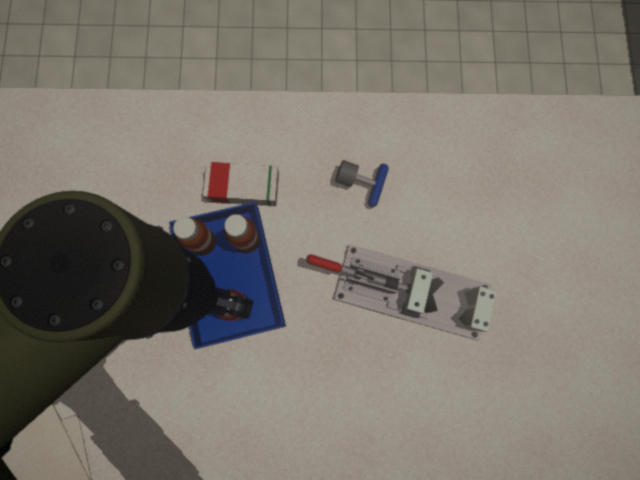

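The side picture shows all three bottles upright in the tote, with caps at (274,274), (357,310) and (237,311). All three tops are at the same height, 0.157 m. The lever lies back at (355,275) and the gripper is clear. The top picture shows the clamp empty and open, and the carton and tightener where they were.

```bash
python3 -c "
from cell import manip
print(manip.finish_job())"
```

```text
the job is handed in; nothing more can be done
None
```

The finished bottle now stands upright in the empty half of the blue tote, and I handed the job in at about 18 s of the 58 s allowed. `finish_job()` gives no verdict, so what follows rests on my own checks.

I pushed the lever back with the shut fingers until I felt the stop, at about 19 N. I then gripped the bottle by its cap and lifted it straight out. I lowered it slowly until the load came off and a 2 N contact showed, then released it and moved clear.

My last checks, from the camera images and the force reading:
- **Bottles:** all three stand upright, with their tops level at 0.157 m. The two that were already in the tote are within about 1 mm of where they were.
- **Lever and clamp:** the lever still lies back at its stop, sloping about 10° where the stated stop is 12°. The jaw measured about 24 mm open before the lift, and the clamp still looked open in the last pictures.
- **Carton and tightener:** by eye they are in the same place in the top picture; I did not measure them again.
- **Gripper:** it is open and well above everything, with the wrist force near zero.

Nothing failed. One small disagreement: the gripper stopped about 4 mm above its commanded height when it closed on the cap, but the grip held.

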